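# Fold down the vial flap and shut the sample case

### The job

Close up the open vial case: push its upright grey hold-down flap over until it lies flat above the vials, and only then swing the hinged white cover over it and press it fully shut on the rim. Only push and press, with the fingertips or the outside of the fingers: never take the flap or cover between the fingers, and leave the jars, bottle and other loose things standing where they are.

Things in the scene. Friction and masses are not known exactly. Their poses are not given: they have to be found in the camera images.
- case: the open white vial case, fixed: 180 (x) x 160 (y) x 75 mm high, walls 5 mm; foam with amber vials inside, caps end 54 mm up. Origin: centre of underside; x runs along both hinges, y from the flap's side to the cover's side, z up. A second case of this kind, already shut (81 mm high, fixed), stands on the other half of the bench and is not part of the job
- flap (a joint): angle of the hold-down flap, rad: 0 = folded down flat in the case, 1.57 = upright; stops at 0 and 2.0. Grey plate, 130 mm along the hinge x 75 mm x 5 mm. Folding down swings its free edge towards the case's +y. Stiff hinge: stays where it is left; about 1 N at the free edge moves it
- flap_hinge (a point): middle of the flap's hinge line, at the plate's mid thickness: in the case's frame x = 0, y = -72 mm, z = 62 mm (13 mm below the rim)
- flap_edge (a point): middle of the flap's free edge, at mid thickness, 75 mm from the hinge; y axis points from the hinge out past the free edge, x along the hinge, z normal to the plate
- cover (a joint): angle of the cover, rad: 0 = shut on the rim, 1.57 = upright; stops at 0 and 2.1. Flat white plate, 180 mm along the hinge x 160 mm x 6 mm. Shutting swings its free edge towards the case's -y; shut, its top is 81 mm above the bench. Stiff hinge: stays where it is left; about 1 to 3 N at the free edge moves it
- cover_hinge (a point): middle of the cover's hinged edge, at the plate's mid thickness; the hinge line itself lies 3 mm from it on the inner face: in the case's frame x = 0, y = +80 mm, z = 75 mm
- cover_edge (a point): middle of the cover's free edge, at mid thickness, 160 mm from the hinge; y axis points from the free edge back to the hinge, x along the hinge, z normal to the plate, out of its outer face
- vial_jar: bystander, loose: small amber jar with white cap, 32 mm across, 55 mm high, in front of (robot side of) the open case; origin under its centre
- reagent_bottle: bystander, loose: small amber bottle with black cap, 48 mm across, 85 mm high, beyond the open case; origin under its centre
- beaker: bystander, loose: clear open beaker, 60 mm across, 75 mm high, at the far middle of the bench; origin under its centre
- tip_box: bystander, loose: blue box, 120 x 80 x 50 mm high, on the right; origin under its centre
- wrench: bystander, loose: steel fitting wrench lying on the bench on the left, 160 mm long, handle towards its own -x; origin near its middle, on the underside
- cream_jar: bystander, loose: white jar with grey cap, 60 mm across, 60 mm high, far right; origin under its centre
- weight: bystander, loose: steel cylinder, 28 mm across, 35 mm high, standing far left; origin under its centre
There are look-alikes about, which are no part of the job. Leave any green look-alike of the case alone.

How it is judged:
By the outcome, as a careful person would: the job done as asked, in the order asked, and still so for the second after the job is handed in, with the robot touching nothing.
It also fails if it takes over 58 s, if anything falls off the work surface, if the arm or the gripper's body presses on something with over 40 N, if the wrist force passes 120 N, or if a joint passes its speed limit or range.

### The arm

A 7-joint arm with a two-finger parallel gripper is mounted at the origin on the work surface. World frame = base frame: x ahead of the robot, y to its left, z up, the work surface at z = 0. Lengths are in m, angles in rad, forces in N, time in s.
With the tool pointing down it reaches from about 0.4 to 0.9 m from the base axis. Payload 5.5 kg.
Tool frame: the origin (TCP) lies on the front face of the gripper's body, between the roots of the fingers; the fingertips stand 73 mm ahead of it and the grasp point (between the pads) lies 54 mm ahead of it; z points along the fingers, y is the direction in which the jaws open and shut (so a half turn about z gives the same grasp; the last joint's range is limited). The gripper opens to 85 mm and grips with 20 to 120 N. Pads are 22 mm wide; open, the fingers measure 114 mm over their backs; the gripper's body (76 mm by 85 mm) begins 54 mm behind the grasp point. The pads swing forward as they close: fully open they stand 13 mm farther back than shut.
Start: joints at [0.263, 0.501, -0.427, 1.55, 0.221, 1.138, -0.21], TCP at [0.65, 0, 0.304] pointing down, gripper open.
Joint ranges: [-2.88, 2.88], [-0.31, 2.03], [-1.54, 1.56], [0.2, 2.42], [-1.41, 4.55], [0.19, 2.02], [-2.57, 2.57]. Speed limits (rad/s): [2.57, 2.57, 3.14, 3.14, 3.14, 3.14, 3.14].

### API

Orientations are given as a unit quaternion [w, x, y, z].
In Python, from station import * gives the robot as it stands.
- The arm moves only by the tool arm_command, never from a script. Its argument "commands" is one flat list of numbers, 6 for each row, row after row: the shift along the world's x, y, z in cm, then the turn, a rotation vector about the world's x, y, z in degrees. A call has 1 to 20 rows; each row is the pose to reach, as a shift and turn from the pose commanded when the call began; what a row does not reach only later rows make up. A row lasts 1/12 s, in which the tool goes at most 41.7 mm and 7.16 degrees, less where a joint would pass 70% of its speed; a pose out of reach is approached as far as the arm can. A call with a gripper value outside its range is refused whole. "jaw" is the finger opening in cm, from 0 to 8.54, set as the call begins (left out, the last holds). The fingers move at their own pace and stop on an object; the grip force is fixed at half the most. Time passes only in rows, so rows that repeat a pose let the fingers close. It gives the time, the measured TCP pose, the force and the opening at its end, in the units of the state.
- get_state(): the state, without advancing time (a new reading comes with each control period).
- capture(name): name is "scene" or "side" or "wrist"; returns a dict with "color" (480x640x3 uint8, red, green, blue), "K" (3x3 intrinsics, pixels), "T" (4x4, takes a point from camera to world coordinates); the wrist camera has in their place "T_tool_cam" (4x4, takes a point from camera to tool coordinates, whose origin is the TCP and whose axes are the flange's). Camera axes: x right, y down, z forward; pixel columns grow to the right and rows downward; lengths in m; the calibration is good to about 2 mm. A picture is of the moment at which its call begins: read the wrist's pose just before it. There is no depth.
- sign_off(): hands the job in, once; it reports no verdict.
The state is a dict: "time_s": time; "joints": joint angles; "dq": joint speeds; "tau": joint torques, N m; "eef_pos": TCP position; "ee_rot": TCP orientation; "contact_force": force on the tool from outside, world axes, zero at the start; "torque": the same for the moment, N m; "width": finger opening in m.
Only numpy, scipy, OpenCV 4.12 (cv2) and the standard library are available. Lean on these libraries where they do the work, as an engineer would, in place of code of your own. Each camera call takes 0.05 s, during which the arm holds its last target.

## Working session

There is one attempt and no reset: what is moved stays moved. The work goes in short steps, Python scripts to look and compute and a tool call to move; the robot and the scene stay as the last step left them, time stands still between calls to the robot, and variables do not carry over. Pictures are saved under pics/ and viewed, and the job is handed in when it is done.

Besides the shell and the picture viewer there is one more tool, called after "Emit:" as a command line: name --argument value ..., lists and objects as JSON in quotes. arm_command: Moves the arm, as the interface text tells. Its arguments: {"type":"object","properties":{"commands":{"type":"array","items":{"type":"number"}},"jaw":{"type":"number"}},"required":["commands"]}

```bash
ls; mkdir -p pics
python3 - <<'E'
from station import *
import cv2,json
s=get_state();print({k:s[k] for k in('time_s','eef_pos','ee_rot','width','contact_force')})
for n in('scene','side','wrist'):
    c=capture(n);cv2.imwrite(f'pics/{n}0.png',c['color'][:,:,::-1]);print(n,c['K'].tolist() if hasattr(c['K'],'tolist') else c['K']);print(c.get('T',c.get('T_tool_cam')))
E
```

```text
pics
{'time_s': 0.0, 'eef_pos': array([ 6.49437051e-01, -5.17041225e-05,  3.02845482e-01]), 'ee_rot': array([-7.32034525e-04,  7.07101314e-01,  7.07111556e-01, -6.65156752e-04]), 'width': 0.08534667625661337, 'contact_force': array([-0.41475547, -0.15347875, -0.48908791])}
scene [[463.74002825881183, 0.0, 317.19747070486545], [0.0, 463.74002825881183, 241.09319691006013], [0.0, 0.0, 1.0]]
[[-0.04348456  0.65634483 -0.75320685  1.44353718]
 [ 0.99888814  0.04230446 -0.02080424  0.04400689]
 [ 0.01820925 -0.75327405 -0.65745466  0.93933971]
 [ 0.          0.          0.          1.        ]]
side [[571.4014499148456, 0.0, 312.2622912888091], [0.0, 571.4014499148456, 242.94745847317947], [0.0, 0.0, 1.0]]
[[-0.86681966 -0.29574889  0.40144273 -0.15752364]
 [-0.49832186  0.48590996 -0.71802983  1.12124036]
 [ 0.01729151 -0.82245006 -0.56857444  0.944128  ]
 [ 0.          0.          0.          1.        ]]
wrist [[402.25463693376906, 0.0, 317.2964068427531], [0.0, 402.25463693376906, 240.6568868312793], [0.0, 0.0, 1.0]]
[[-9.16525590e-04 -9.51589474e-01 -3.07370513e-01  7.91992916e-02]
 [ 9.99999277e-01 -6.32733701e-04 -1.02294197e-03 -4.12648506e-04]
 [ 7.78937126e-04 -3.07371228e-01  9.51589366e-01 -6.95337578e-02]
 [ 0.00000000e+00  0.00000000e+00  0.00000000e+00  1.00000000e+00]]
```

View pics/scene0.png

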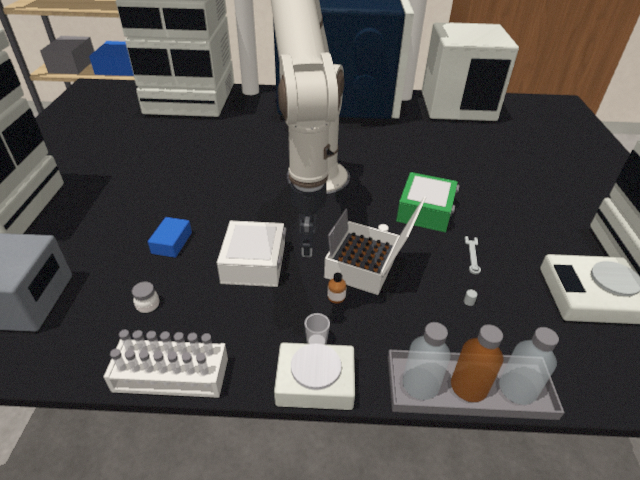

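View pics/side0.png

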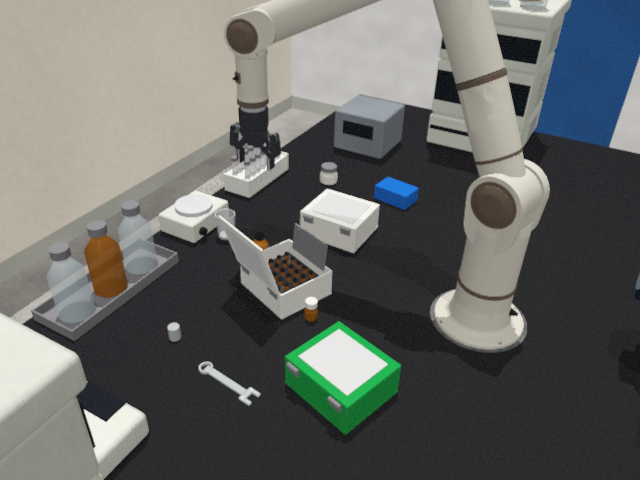

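View pics/wrist0.png

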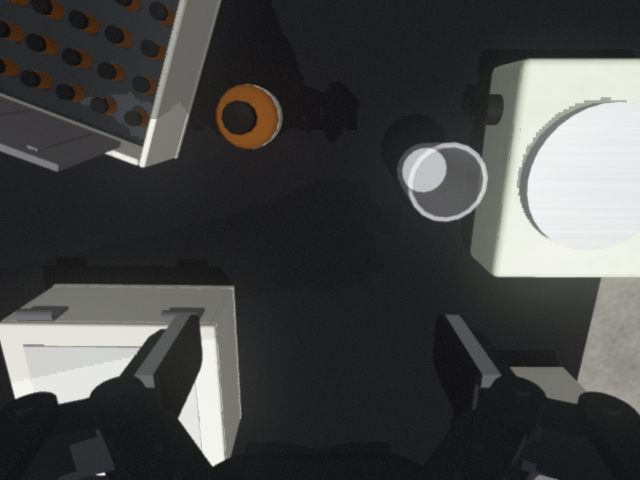

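The scene view shows three cases. The open white one with amber vials is at (365,255), with its grey flap at (338,232) and raised cover at (410,230). The shut white case is at (252,252) and the green look-alike at (428,200). Only the one at (365,255) fits the description, so I'll enlarge it to confirm.

Run:
```python
import cv2
a=cv2.imread('pics/scene0.png')[190:310,300:460];cv2.imwrite('pics/sc_crop.png',cv2.resize(a,None,fx=5,fy=5,interpolation=cv2.INTER_CUBIC))
a=cv2.imread('pics/side0.png')[200:330,210:340];cv2.imwrite('pics/si_crop.png',cv2.resize(a,(600,600),interpolation=cv2.INTER_CUBIC))
```

```text
(no output)
```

View pics/sc_crop.png

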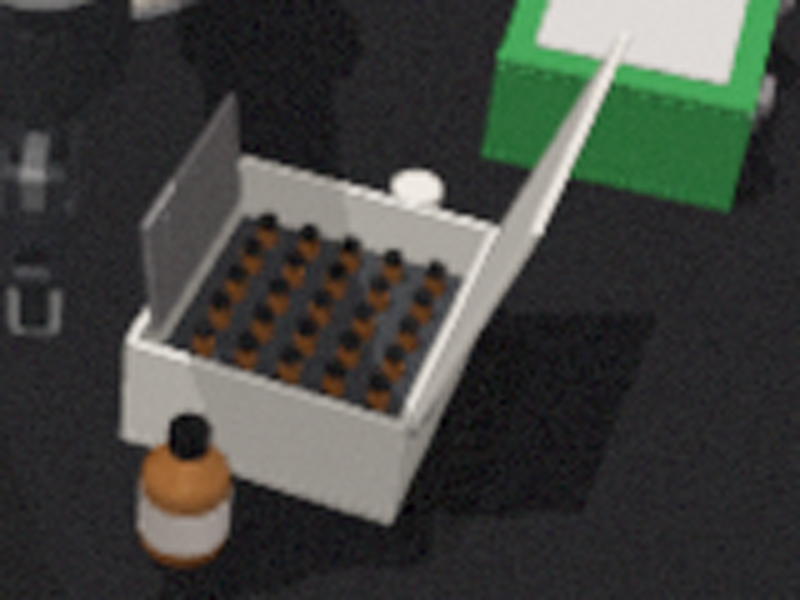

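View pics/si_crop.png

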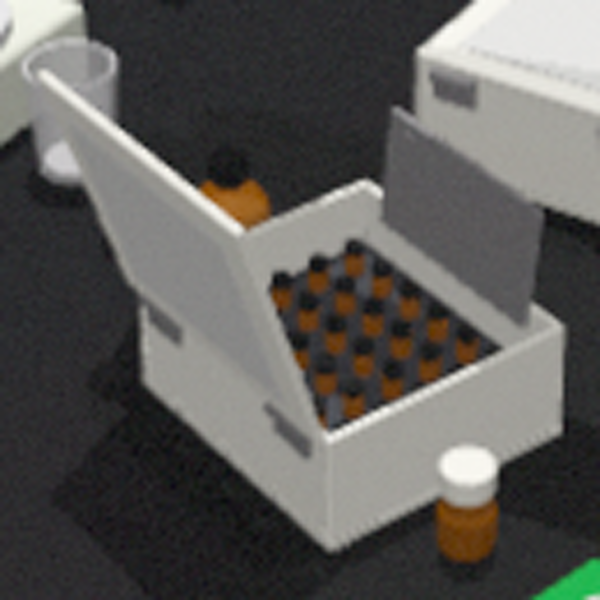

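The crops confirm it: white, open, grey flap upright and white cover raised. The small jar with the white cap is on the robot side and the amber bottle beyond it. Next I'll fit the case pose, flap angle and cover angle jointly from the corner pixels.

```bash
cat > h.py <<'E'
import numpy as np
from scipy.optimize import least_squares
SC=dict(K=np.array([[463.74,0,317.197],[0,463.74,241.093],[0,0,1]]),T=np.array([[-0.04348456,0.65634483,-0.75320685,1.44353718],[0.99888814,0.04230446,-0.02080424,0.04400689],[0.01820925,-0.75327405,-0.65745466,0.93933971],[0,0,0,1]]))
SI=dict(K=np.array([[571.40145,0,312.26229],[0,571.40145,242.947458],[0,0,1]]),T=np.array([[-0.86681966,-0.29574889,0.40144273,-0.15752364],[-0.49832186,0.48590996,-0.71802983,1.12124036],[0.01729151,-0.82245006,-0.56857444,0.944128],[0,0,0,1]]))
def proj(c,p):
    q=np.linalg.inv(c['T'])@np.append(p,1);q=c['K']@q[:3];return q[:2]/q[2]
def at_z(c,uv,z):
    d=c['T'][:3,:3]@np.linalg.inv(c['K'])@np.array([*uv,1.]);o=c['T'][:3,3];return o+d*(z-o[2])/d[2]
def flapp(x,d,a,n=0): # n normal offset (towards -y side when upright is -)
    return np.array([x,-.072+d*np.cos(a)+0-n*np.sin(a),.062+d*np.sin(a)+n*np.cos(a)])
def covp(x,d,a,n=0.003): # n=0 inner face,6mm outer
    return np.array([x,.080-d*np.cos(a)+n*np.sin(a),.075+d*np.sin(a)+n*np.cos(a)])
def w(P,c):
    X,Y,th=P[:3];R=np.array([[np.cos(th),-np.sin(th),0],[np.sin(th),np.cos(th),0],[0,0,1]]);return R@c+[X,Y,0]
E
cat > fit.py <<'E'
from h import *
B=lambda x,y,z:(lambda P:np.array([x,y,z]))
F=lambda x:(lambda P:flapp(x,.075,P[3]))
C=lambda x,n=.003:(lambda P:covp(x,.160,P[4],n))
obs=[(SC,(324.4,277.4),B(.09,-.08,0)),(SC,(378,294.6),B(.09,.08,0)),(SC,(325.6,258.6),B(.09,-.08,.075)),(SC,(348,221.4),B(-.09,-.08,.075)),
(SC,(425.6,197),C(-.09)),(SC,(408,236.6),C(.09)),(SC,(347,209),F(-.065)),(SC,(329,234),F(.065)),
(SI,(218.2,215.6),C(.09)),(SI,(262.7,250.9),C(-.09)),(SI,(281.1,294.9),B(-.09,.08,.075)),(SI,(281.9,318.7),B(-.09,.08,0)),(SI,(332,271.1),B(-.09,-.08,.075)),(SI,(331.3,294.3),B(-.09,-.08,0)),(SI,(241.4,283),B(.09,.08,0)),(SI,(296,223.4),F(.065)),(SI,(327.7,245.1),F(-.065))]
r=least_squares(lambda P:np.concatenate([proj(c,w(P,f(P)))-uv for c,uv,f in obs]),[.65,.13,-.2,1.57,1.9],loss='soft_l1')
P=r.x;print(P,np.degrees(P[2:]))
for c,uv,f in obs: print('SC' if c is SC else 'SI',uv,np.round(proj(c,w(P,f(P)))-uv,1),np.round(w(P,f(P)),3))
print('jar',at_z(SI,(210+468/4.615,200+470/4.615),.055),at_z(SC,(300+418/5,190+188/5),.055))
print('bottle',at_z(SC,(300+190/5,190+432/5),.085),at_z(SI,(210+228/4.615,200+165/4.615),.085))
E
python3 fit.py
```

```text
[ 0.46470474  0.14663509 -0.36369752  1.6993848   1.8636875 ] [-20.83833295  97.36757666 106.78142825]
SC (324.4, 277.4) [-0.5 -0.5] [0.52 0.04 0.  ]
SC (378, 294.6) [-0.1 -0.4] [0.577 0.189 0.   ]
SC (325.6, 258.6) [-1. -1.] [0.52  0.04  0.075]
SC (348, 221.4) [-0.2 -1.2] [0.352 0.104 0.075]
SC (425.6, 197) [-0.4 -1.3] [0.427 0.299 0.227]
SC (408, 236.6) [-0.5 -0.8] [0.595 0.235 0.227]
SC (347, 209) [-1.5 -0.8] [0.375 0.093 0.136]
SC (329, 234) [-0.7  0.9] [0.496 0.047 0.136]
SI (218.2, 215.6) [-0.6  0.4] [0.595 0.235 0.227]
SI (262.7, 250.9) [-1.   0.1] [0.427 0.299 0.227]
SI (281.1, 294.9) [-0.2  1.4] [0.409 0.253 0.075]
SI (281.9, 318.7) [-0.5  1.4] [0.409 0.253 0.   ]
SI (332, 271.1) [ 0.3 -0.3] [0.352 0.104 0.075]
SI (331.3, 294.3) [-0.1 -0.3] [0.352 0.104 0.   ]
SI (241.4, 283) [-1.1  0.4] [0.577 0.189 0.   ]
SI (296, 223.4) [-1.2  0.1] [0.496 0.047 0.136]
SI (327.7, 245.1) [-0.6  0.9] [0.375 0.093 0.136]
jar [0.3490536  0.21328902 0.055     ] [0.35576221 0.21306414 0.055     ]
bottle [0.59972981 0.07658472 0.085     ] [0.58732491 0.08066798 0.085     ]
```

The fit is good, with residuals of about 1 px. The case is at (0.465, 0.147), yaw -20.8°, flap 1.70 rad, cover 1.86 rad. Next I close the fingers, turn to the case's yaw and move in behind the flap, on its -y side.

Emit:
arm_command --commands '[-4, 0.6, 0, 0, 0, -5, -8, 1.2, 0, 0, 0, -10, -12, 1.8, 0, 0, 0, -15, -16, 2.5, 0, 0, 0, -20.8, -20.7, 3.2, 0, 0, 0, -20.8, -20.7, 3.2, 0, 0, 0, -20.8, -20.7, 3.2, 0, 0, 0, -20.8, -20.7, 3.2, -3, 0, 0, -20.8, -20.7, 3.2, -6, 0, 0, -20.8, -20.7, 3.2, -9, 0, 0, -20.8, -20.7, 3.2, -12, 0, 0, -20.8, -20.7, 3.2, -12, 0, 0, -20.8, -20.7, 3.2, -12, 0, 0, -20.8]' --jaw 0

```text
time_s: 1.23
eef_pos: [0.443, 0.0321, 0.1829]
ee_rot: [-0.001, 0.823, 0.568, -0.001]
contact_force: [0.9, -0.2, 0.1]
width: 0.0001
```

```bash
cat > look.py <<'E'
import sys,cv2,numpy as np
from station import *
from scipy.spatial.transform import Rotation as R
from h import *
P=[.4647,.1466,-.3637]
t=sys.argv[1]
s=get_state();p=np.array(s['eef_pos']);q=s['ee_rot'];Rm=R.from_quat([q[1],q[2],q[3],q[0]]).as_matrix()
tip=p+Rm[:,2]*.073
d=tip-[P[0],P[1],0];c,sn=np.cos(P[2]),np.sin(P[2])
print('t',round(s['time_s'],2),'tcp',p.round(4),'F',np.round(s['contact_force'],1),'w',round(s['width'],4))
print('tip case',np.round([c*d[0]+sn*d[1],-sn*d[0]+c*d[1],d[2]],4),'tool y',Rm[:,1].round(3),'z',Rm[:,2].round(3))
a=capture('scene')['color'][150:330,270:510,::-1];b=capture('side')['color'][140:350,180:390,::-1]
a=cv2.resize(a,None,fx=2.8,fy=2.8,interpolation=cv2.INTER_CUBIC);cv2.imwrite(f'pics/{t}_a.png',a)
b=cv2.resize(b,None,fx=2.8,fy=2.8,interpolation=cv2.INTER_CUBIC);cv2.imwrite(f'pics/{t}_b.png',b)
E
python3 look.py s1
```

```text
t 1.23 tcp [0.443  0.0321 0.1829] F [ 0.9 -0.2  0.1] w 0.0001
tip case [ 0.0202 -0.1148  0.1099] tool y [ 0.935 -0.355 -0.004] z [-0.004  0.001 -1.   ]
```

View pics/s1_a.png

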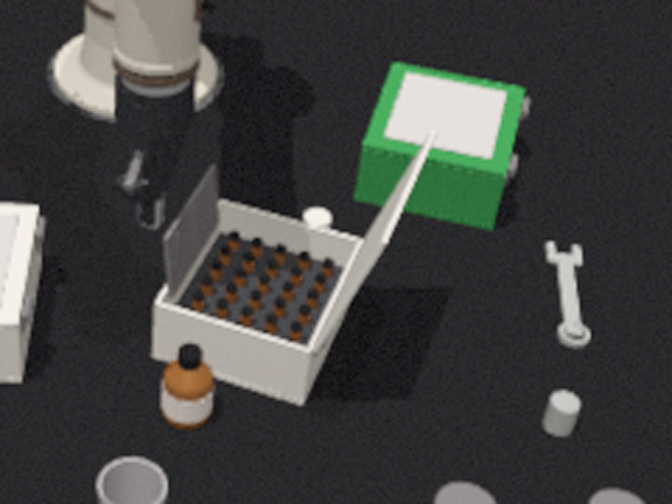

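View pics/s1_b.png

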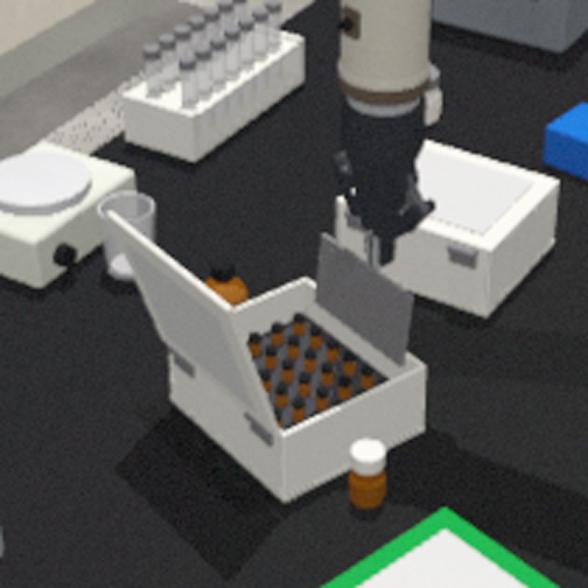

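Fingers are shut, standing behind the flap (tip at about (150,225) in the scene crop, flap at (190,230)), nothing touched. I'll check the tip length by projection before choosing the push path.

Run:
```python
from h import *
for z in(.11,.097,.12):print(z,(proj(SC,np.array([.443,.032,z]))-[270,150])*2.8,(proj(SI,np.array([.443,.032,z]))-[180,140])*2.8)
# waypoints leading-bottom corner
P=[.4647,.1466,-.3637]
for a in (95,80,70,60,50,40,30,20,10,5,0):
    a=np.radians(a);r=.058
    q=flapp(.02,r,a,.0025);q[1]-=.011
    ww=w(P,q);print(int(np.degrees(a)+.5),q.round(4),'tcp',(ww+[0,0,.073]).round(4),'shift cm',((ww+[0,0,.073]-[.443,.0320,.184])*100).round(1))
```

```text
0.11 [148.55620306 222.59119749] [378.69304712 265.97782749]
0.097 [148.21392535 232.52716385] [378.41299788 277.45467208]
0.12 [148.82257385 214.8587302 ] [378.91035806 257.07209367]
95 [ 0.02   -0.0905  0.1196] tcp [0.4512 0.0549 0.1926] shift cm [0.8 2.3 0.9]
80 [ 0.02   -0.0754  0.1196] tcp [0.4566 0.069  0.1926] shift cm [1.4 3.7 0.9]
70 [ 0.02   -0.0655  0.1174] tcp [0.4601 0.0783 0.1904] shift cm [1.7 4.6 0.6]
60 [ 0.02   -0.0562  0.1135] tcp [0.4634 0.087  0.1865] shift cm [2.  5.5 0.2]
50 [ 0.02   -0.0476  0.108 ] tcp [0.4664 0.095  0.181 ] shift cm [ 2.3  6.3 -0.3]
40 [ 0.02   -0.0402  0.1012] tcp [0.4691 0.1019 0.1742] shift cm [ 2.6  7.  -1. ]
30 [ 0.02   -0.034   0.0932] tcp [0.4713 0.1077 0.1662] shift cm [ 2.8  7.6 -1.8]
20 [ 0.02   -0.0294  0.0842] tcp [0.4729 0.1121 0.1572] shift cm [ 3.   8.  -2.7]
10 [ 0.02   -0.0263  0.0745] tcp [0.474  0.1149 0.1475] shift cm [ 3.1  8.3 -3.6]
5 [ 0.02   -0.0254  0.0695] tcp [0.4743 0.1157 0.1425] shift cm [ 3.1  8.4 -4.1]
0 [ 0.02   -0.025   0.0645] tcp [0.4745 0.1161 0.1375] shift cm [ 3.1  8.4 -4.6]
```

Emit:
arm_command --commands '[0.4, 1.2, 0.9, 0, 0, 0, 0.8, 2.3, 0.9, 0, 0, 0, 1.1, 3.0, 0.9, 0, 0, 0, 1.4, 3.7, 0.9, 0, 0, 0, 1.6, 4.2, 0.8, 0, 0, 0, 1.7, 4.6, 0.6, 0, 0, 0, 1.9, 5.1, 0.4, 0, 0, 0, 2.0, 5.5, 0.2, 0, 0, 0, 2.2, 5.9, 0, 0, 0, 0, 2.3, 6.3, -0.3, 0, 0, 0, 2.5, 6.7, -0.6, 0, 0, 0, 2.6, 7.0, -1.0, 0, 0, 0, 2.7, 7.3, -1.4, 0, 0, 0, 2.8, 7.6, -1.8, 0, 0, 0, 2.9, 7.8, -2.2, 0, 0, 0, 3.0, 8.0, -2.7, 0, 0, 0, 3.0, 8.1, -3.1, 0, 0, 0, 3.1, 8.3, -3.5, 0, 0, 0, 3.1, 8.3, -3.5, 0, 0, 0]'

```text
time_s: 2.92
eef_pos: [0.4736, 0.1151, 0.148]
ee_rot: [-0.0, 0.823, 0.568, -0.001]
contact_force: [-0.3, 0.2, 1.4]
width: -0.0002
```

```bash
python3 look.py s2
```

```text
t 2.92 tcp [0.4736 0.1151 0.148 ] F [-0.3  0.2  1.4] w -0.0002
tip case [ 0.0194 -0.0263  0.075 ] tool y [ 0.935 -0.355 -0.001] z [-0.001 -0.    -1.   ]
```

View pics/s2_a.png

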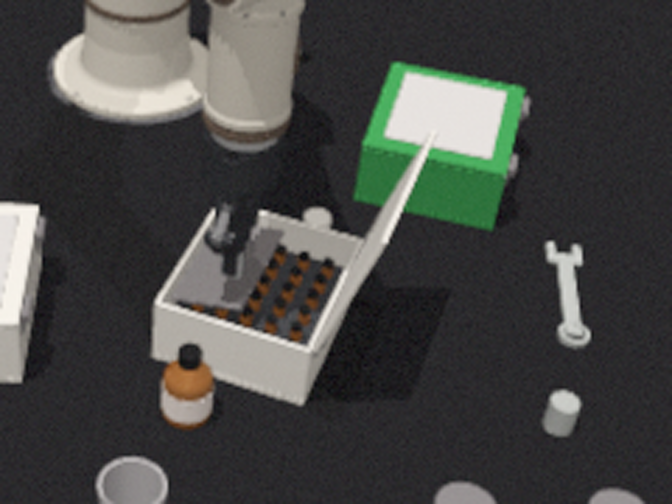

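View pics/s2_b.png

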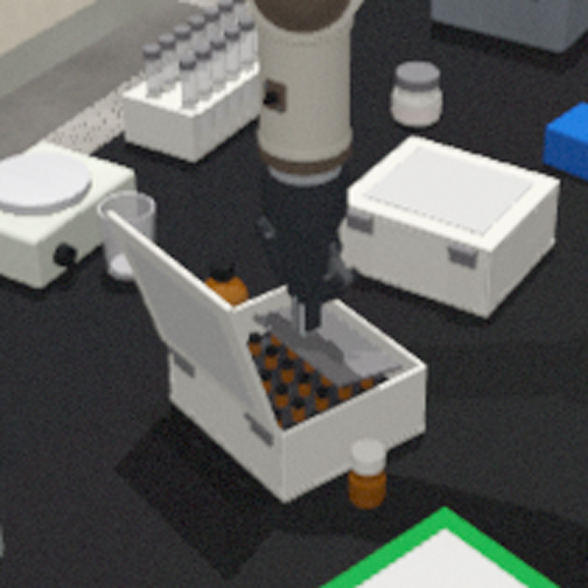

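The flap is down to about 10° (its plate is at about (230,265) in the scene crop) with the fingertip on top. I'll now press down until contact and let it settle.

Emit:
arm_command --commands '[0, 0, -0.4, 0, 0, 0, 0, 0.1, -0.8, 0, 0, 0, 0, 0.1, -1.1, 0, 0, 0, 0, 0.1, -1.3, 0, 0, 0, 0, 0.1, -1.3, 0, 0, 0, 0, 0.1, -1.3, 0, 0, 0]'

```text
time_s: 3.52
eef_pos: [0.4743, 0.1162, 0.1369]
ee_rot: [0.0, 0.823, 0.568, 0.0]
contact_force: [-3.9, -0.3, 15.0]
width: -0.0
```

The stop is reached: 15 N at tip height 0.064, where the flat flap's top should be at 0.0645. I'll lift off and check the flap.

Emit:
arm_command --commands '[0, 0, -0.1, 0, 0, 0, 0, 0, -0.1, 0, 0, 0, 0, 0, 2, 0, 0, 0, 0, 0, 5, 0, 0, 0, 0, 0, 9, 0, 0, 0, 0, 0, 13, 0, 0, 0, 0, 0, 17, 0, 0, 0, 0, 0, 20.5, 0, 0, 0, 0, 0, 20.5, 0, 0, 0, 0, 0, 20.5, 0, 0, 0]'

```text
time_s: 4.35
eef_pos: [0.475, 0.1162, 0.343]
ee_rot: [0.001, 0.823, 0.568, 0.002]
contact_force: [-0.1, 0.1, -0.3]
width: -0.0001
```

```bash
python3 look.py s3
python3 - <<'E'
from h import *
P=[.4647,.1466,-.3637]
for x in(-.065,.065):
  for a in (0,.1):
    q=w(P,flapp(x,.075,a,.0025));print(x,a,((proj(SC,q)-[270,150])*2.8).round(),((proj(SI,q)-[180,140])*2.8).round())
E
```

```text
t 4.35 tcp [0.475  0.1162 0.343 ] F [-0.1  0.1 -0.3] w -0.0001
tip case [ 0.0208 -0.0246  0.27  ] tool y [ 0.935 -0.355  0.005] z [ 0.005  0.    -1.   ]
-0.065 0 [283. 239.] [336. 398.]
-0.065 0.1 [283. 233.] [337. 391.]
0.065 0 [241. 317.] [250. 329.]
0.065 0.1 [241. 312.] [250. 322.]
```

View pics/s3_a.png

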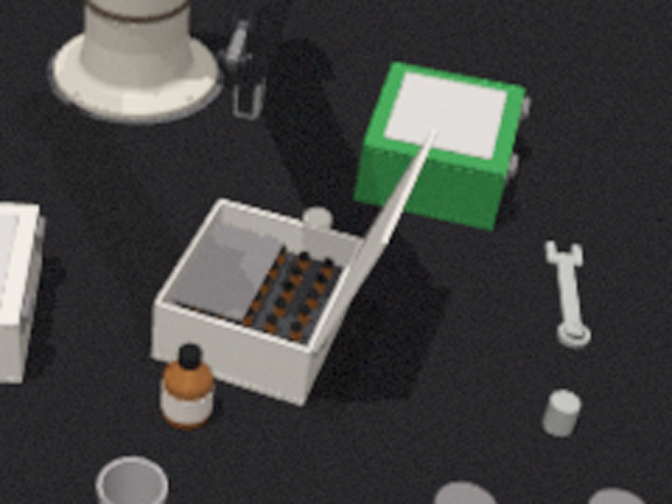

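View pics/s3_b.png

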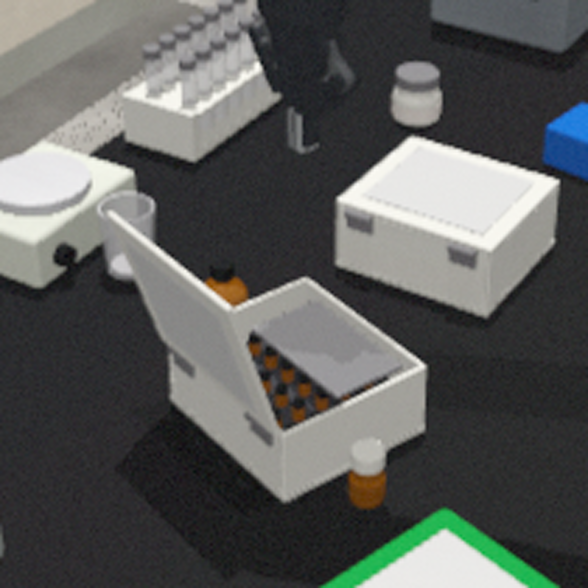

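The flap is flat: its free-edge corners are at the predicted pixels for angle 0. Next are the waypoints for the cover.

Run:
```python
from h import *
P=[.4647,.1466,-.3637]
T0=np.array([.475,.1162,.342])
q=np.array([0,.17,.27]);print('over',((w(P,q)+[0,0,.073]-T0)*100).round(1))
for a in (107,100,90,80,70,60,50,40,30,20,10,5,0):
    d=a;a=np.radians(a)
    q=covp(.0,.13,a,.006);q[1]+=.011
    ww=w(P,q)+[0,0,.073];print(d,q.round(4),'tcp',ww.round(3),'shift cm',((ww-T0)*100).round(1))
```

```text
over [ 5.  18.9  0.1]
107 [0.     0.1347 0.1976] tcp [0.513 0.273 0.271] shift cm [ 3.8 15.6 -7.1]
100 [0.     0.1195 0.202 ] tcp [0.507 0.258 0.275] shift cm [ 3.2 14.2 -6.7]
90 [0.    0.097 0.205] tcp [0.499 0.237 0.278] shift cm [ 2.4 12.1 -6.4]
80 [0.     0.0743 0.2041] tcp [0.491 0.216 0.277] shift cm [ 1.6 10.  -6.5]
70 [0.     0.0522 0.1992] tcp [0.483 0.195 0.272] shift cm [ 0.8  7.9 -7. ]
60 [0.     0.0312 0.1906] tcp [0.476 0.176 0.264] shift cm [ 0.1  6.  -7.8]
50 [0.     0.012  0.1784] tcp [0.469 0.158 0.251] shift cm [-0.6  4.2 -9.1]
40 [ 0.     -0.0047  0.1632] tcp [0.463 0.142 0.236] shift cm [ -1.2   2.6 -10.6]
30 [ 0.     -0.0186  0.1452] tcp [0.458 0.129 0.218] shift cm [ -1.7   1.3 -12.4]
20 [ 0.     -0.0291  0.1251] tcp [0.454 0.119 0.198] shift cm [ -2.1   0.3 -14.4]
10 [ 0.     -0.036   0.1035] tcp [0.452 0.113 0.176] shift cm [ -2.3  -0.3 -16.6]
5 [ 0.     -0.038   0.0923] tcp [0.451 0.111 0.165] shift cm [ -2.4  -0.5 -17.7]
0 [ 0.    -0.039  0.081] tcp [0.451 0.11  0.154] shift cm [ -2.4  -0.6 -18.8]
```

Emit:
arm_command --commands '[1, 3.5, 0, 0, 0, 0, 2, 7, 0, 0, 0, 0, 3, 10.5, 0, 0, 0, 0, 4, 14, 0, 0, 0, 0, 4.7, 17, 0, 0, 0, 0, 5, 18.9, 0, 0, 0, 0, 5, 18.9, 0, 0, 0, 0, 5, 18.9, -2, 0, 0, 0, 5, 18.9, -4.5, 0, 0, 0, 5, 18.9, -6.7, 0, 0, 0, 5, 18.9, -6.7, 0, 0, 0, 5, 18.9, -6.7, 0, 0, 0]'

```text
time_s: 5.45
eef_pos: [0.5228, 0.3036, 0.2713]
ee_rot: [-0.0, 0.823, 0.568, -0.003]
contact_force: [0.1, 0.1, 0.2]
width: -0.0001
```

```bash
python3 look.py s4
```

```text
t 5.45 tcp [0.5228 0.3036 0.2713] F [0.1 0.1 0.2] w -0.0001
tip case [-0.0019  0.167   0.1983] tool y [ 0.935 -0.355 -0.004] z [-0.005 -0.003 -1.   ]
```

View pics/s4_a.png

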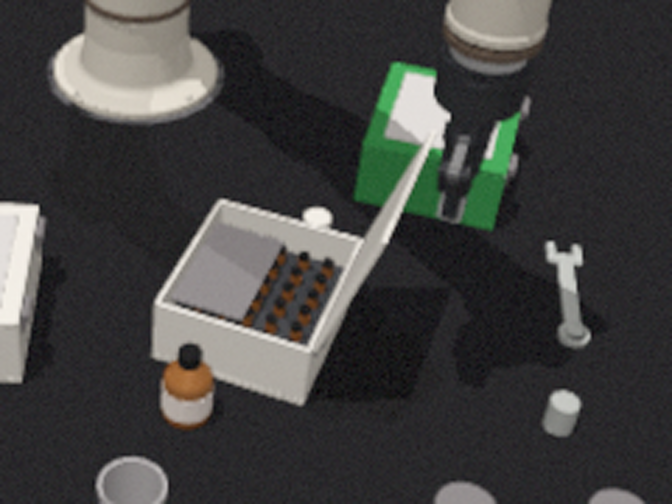

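View pics/s4_b.png

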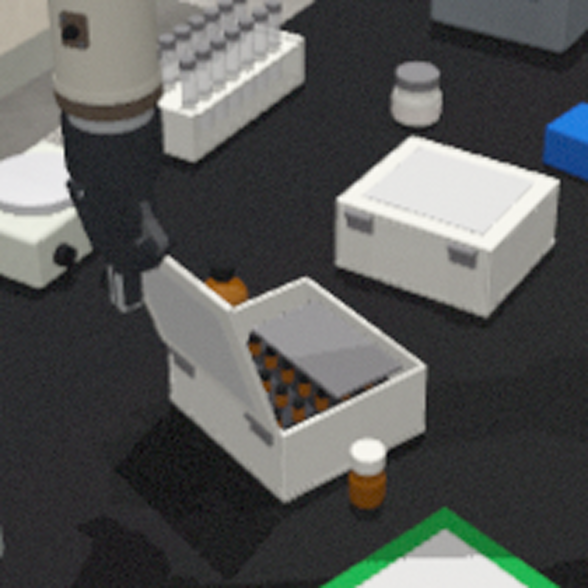

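The closed fingers are behind the cover's outer face, at about (455,200) in the scene crop and clear of the cover edge. I'll push along the arc in two parts.

Emit:
arm_command --commands '[-0.4, -1.2, 0, 0, 0, 0, -0.8, -2.3, -0.2, 0, 0, 0, -1.2, -3.3, -0.3, 0, 0, 0, -1.5, -4, -0.2, 0, 0, 0, -1.8, -4.7, 0, 0, 0, 0, -2.2, -5.7, 0.2, 0, 0, 0, -2.6, -6.8, 0.3, 0, 0, 0, -3, -7.9, 0.3, 0, 0, 0, -3.4, -8.9, 0.2, 0, 0, 0, -3.8, -10, 0, 0, 0, 0, -4.2, -11, -0.3, 0, 0, 0, -4.6, -12, -0.7, 0, 0, 0, -4.9, -12.9, -1.1, 0, 0, 0, -4.9, -12.9, -1.1, 0, 0, 0]'

```text
time_s: 6.72
eef_pos: [0.4739, 0.173, 0.2615]
ee_rot: [0.0, 0.824, 0.567, -0.002]
contact_force: [-0.6, -0.2, 0.2]
width: -0.0001
```

```bash
python3 look.py s5
```

```text
t 6.72 tcp [0.4739 0.173  0.2615] F [-0.6 -0.2  0.2] w -0.0001
tip case [-0.0009  0.0277  0.1885] tool y [ 0.934 -0.357 -0.002] z [-0.003 -0.002 -1.   ]
```

View pics/s5_a.png

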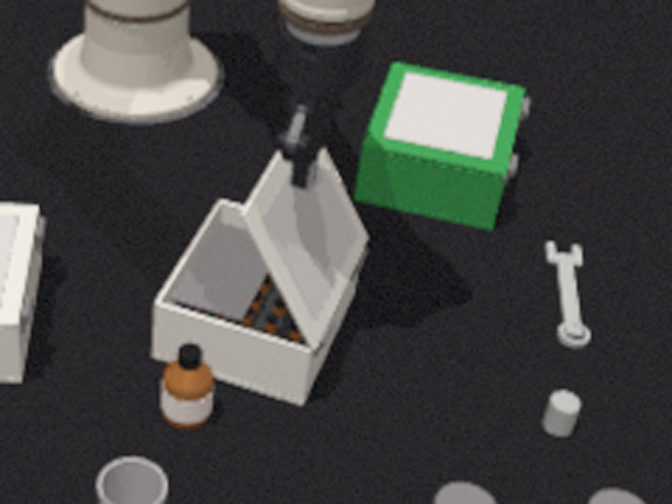

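View pics/s5_b.png

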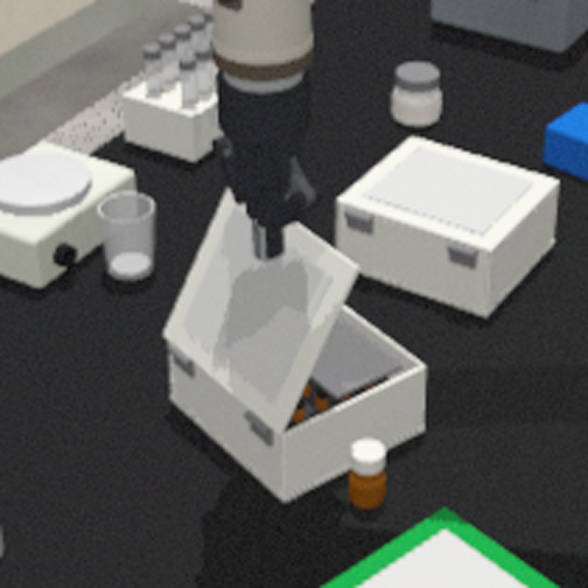

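The cover is at about 60°, with the fingertips on its outer face and the flap still flat beneath. Continuing down.

Emit:
arm_command --commands '[-0.4, -0.9, -0.6, 0, 0, 0, -0.7, -1.8, -1.3, 0, 0, 0, -1, -2.6, -2, 0, 0, 0, -1.3, -3.4, -2.8, 0, 0, 0, -1.6, -4.1, -3.7, 0, 0, 0, -1.8, -4.7, -4.6, 0, 0, 0, -2, -5.2, -5.6, 0, 0, 0, -2.2, -5.7, -6.6, 0, 0, 0, -2.3, -6, -7.7, 0, 0, 0, -2.4, -6.3, -8.8, 0, 0, 0, -2.5, -6.4, -9.4, 0, 0, 0, -2.5, -6.5, -9.9, 0, 0, 0, -2.5, -6.5, -10.4, 0, 0, 0, -2.5, -6.5, -10.4, 0, 0, 0, -2.5, -6.5, -10.4, 0, 0, 0]'

```text
time_s: 8.07
eef_pos: [0.4499, 0.1113, 0.1587]
ee_rot: [-0.0, 0.823, 0.568, -0.0]
contact_force: [0.4, -0.0, 0.8]
width: 0.0001
```

```bash
python3 look.py s6
```

```text
t 8.07 tcp [0.4499 0.1113 0.1587] F [ 0.4 -0.   0.8] w 0.0001
tip case [-0.0013 -0.0383  0.0857] tool y [ 0.935 -0.355 -0.   ] z [-0.  0. -1.]
```

View pics/s6_a.png

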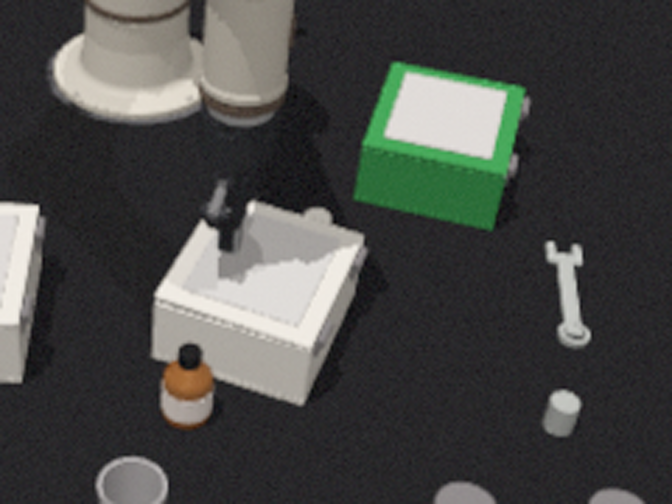

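The cover is nearly shut, with the tip at z 0.086 against 0.081 when shut. Pressing down to the stop.

Emit:
arm_command --commands '[0, 0, -0.2, 0, 0, 0, 0, 0, -0.4, 0, 0, 0, 0, 0, -0.6, 0, 0, 0, 0, 0, -0.7, 0, 0, 0, 0, 0, -0.7, 0, 0, 0, 0, 0, -0.7, 0, 0, 0]'

```text
time_s: 8.67
eef_pos: [0.4506, 0.1112, 0.1534]
ee_rot: [0.001, 0.823, 0.568, 0.0]
contact_force: [-4.3, -0.9, 17.8]
width: 0.0003
```

It is on the stop: 17.8 N at tip z 0.0804. Lifting off clear and checking.

Emit:
arm_command --commands '[0, 0, 0, 0, 0, 0, 0, 0, 1, 0, 0, 0, 0, 0, 4, 0, 0, 0, 0, 0, 8, 0, 0, 0, 0, 0, 12, 0, 0, 0, 0, 0, 16, 0, 0, 0, 0, 0, 18, 0, 0, 0, 0, 0, 18, 0, 0, 0, 0, 0, 18, 0, 0, 0]'

```text
time_s: 9.42
eef_pos: [0.4505, 0.1111, 0.3332]
ee_rot: [0.001, 0.823, 0.568, 0.001]
contact_force: [-0.2, 0.2, 1.1]
width: 0.0001
```

```bash
python3 look.py s7
python3 - <<'E'
from h import *
P=[.4647,.1466,-.3637]
for x in(-.09,.09):
  for a in (0,.05):
    q=w(P,covp(x,.16,a,.006));print(x,a,((proj(SC,q)-[270,150])*2.8).round(),((proj(SI,q)-[180,140])*2.8).round())
E
```

```text
t 9.42 tcp [0.4505 0.1111 0.3332] F [-0.2  0.2  1.1] w 0.0001
tip case [-0.0004 -0.0381  0.2602] tool y [ 0.935 -0.355  0.003] z [ 0.003 -0.    -1.   ]
-0.09 0 [218. 192.] [427. 361.]
-0.09 0.05 [219. 186.] [427. 354.]
0.09 0 [153. 297.] [304. 272.]
0.09 0.05 [154. 291.] [304. 265.]
```

View pics/s7_a.png

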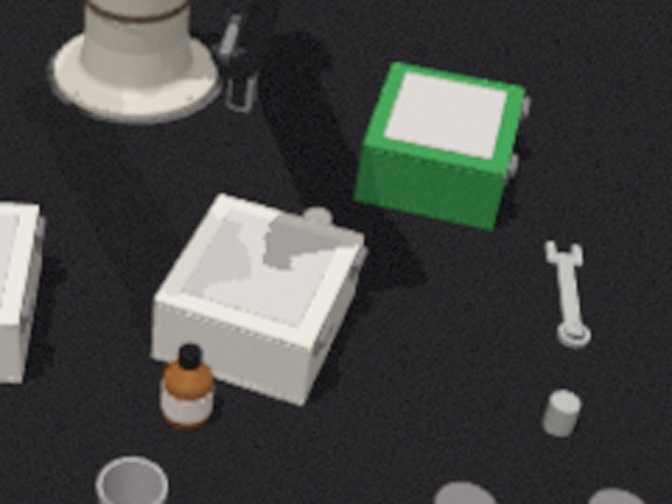

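View pics/s7_b.png

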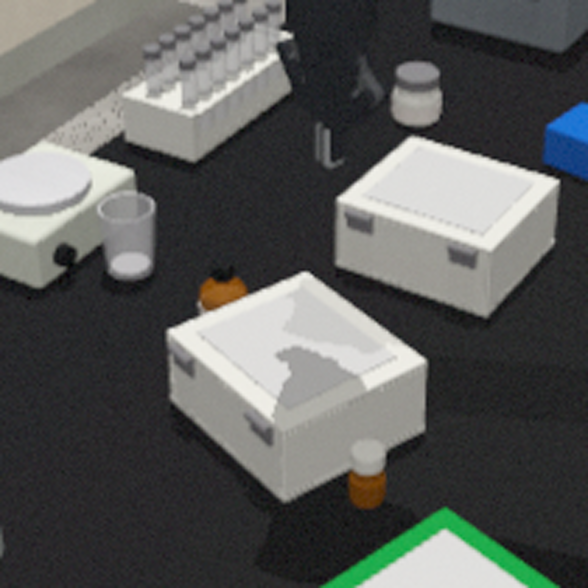

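The cover is flat on the rim. Its free-edge corners are at (220,196) in the scene crop and (426,360) and (305,272) in the side crop, matching the shut prediction. The jar, bottle and the rest stand where they were.

```bash
python3 -c "
from station import *
print(sign_off())"
```

```text
the job is handed in; nothing more can be done
None
```

The vial case is closed and the job is handed in, at about 9.5 s of the 58 s allowed. With the fingers shut, I pushed the grey flap down flat first. Then I swung the white cover over from behind and pressed it shut; nothing was gripped.

- **Flap:** it pressed onto its stop at 15 N with the tip at about 64 mm (64.5 mm expected). The pictures showed it lying flat before I moved the cover.
- **Cover:** it pressed onto its stop at 18 N with the tip at 80.4 mm (81 mm expected). After I lifted off, its corners matched the shut position in both cameras, mostly within about a pixel.
- **Bystanders:** the jar, bottle and the other things in view looked unmoved, and the gripper ended about 18 cm above the case, touching nothing. I judged this by eye from crops that did not show the whole bench; the tip box, for one, was only partly in view.

No check failed or disagreed.

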